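# Tip a test panel up out of its holder and lean it on the empty drip stand

### The arm

A 6-joint arm with a two-finger parallel gripper is mounted at the origin on a cart in front of the work surface, level with it; the furniture and walls round the work are solid. World frame = base frame: x ahead of the robot, y to its left, z up, the work surface at z = 0. Lengths are in m, angles in degrees, forces in N, time in s.
With the tool pointing down it reaches from about 0.3 to 0.75 m from the base axis. Payload 8.5 kg.
Tool frame: the origin (TCP) lies midway between the tips of the shut fingers; the grasp point (between the pads) lies 19 mm behind it; z points along the fingers, y is the line along which they close (so a half turn about z gives the same grasp; the last joint's range is limited). The gripper opens to 85 mm and grips with 20 to 120 N. Pads are 22 mm wide; open, the fingers measure 114 mm over their backs; the gripper's body (76 mm by 85 mm) begins 54 mm behind the grasp point. The pads swing forward as they close: fully open they stand 13 mm farther back than shut.
Start: joints at [-87.336, 21.807, 74.336, -0, 83.858, -12.336], TCP at [0.142, -0.531, 0.231] pointing down, gripper open.
Joint ranges: [-178.18, 178.18], [-50.72, 133.34], [12.68, 142.11], [-81.47, 261.47], [9.98, 163.14], [-165.26, 165.26]. Speed limits (degrees/s): [136.94, 136.94, 180, 180, 180, 180].

### API

Orientations are given as a 3x3 rotation matrix whose columns are the frame's x, y, z axes.
In Python, from rig import env, viewer, recognise, pinpoint gives the robot as it stands.
- The arm moves only by the tool move_arm, never from a script. Its argument "plan" is text: rows parted by semicolons, each of 7 numbers parted by spaces: the shift along the tool's x, y, z in m, then the turn, a rotation vector about the tool's x, y, z in rad, then the finger opening in m, from 0 to 0.0854. A call has 1 to 12 rows; each row shifts and turns the commanded pose from where the row before left it, along the tool's axes as they then stand; what a row does not reach is not made up. A row lasts 1/8 s, in which the tool goes at most 62.5 mm and 10.7 degrees, less where a joint would pass 70% of its speed; a pose out of reach is approached as far as the arm can. A call is refused whole if a number of a shift passes 0.0625 or a number of a turn 0.188, either way. A call with a gripper value outside its range is refused whole. The fingers move at their own pace and stop on an object; "grip_force" is the grip in N (left out, the last holds). Time passes only in rows, so rows that do not move let the fingers close. It gives the time, the measured TCP pose, the force, the opening and the grip force at its end, in the units of the state.
- env.observe(): the state, without advancing time (a new reading comes with each control period).
- viewer.get_image(name): name is "scene" or "top" or "wrist"; returns (picture, depth): 400x640x3 uint8, red, green, blue; 400x640 float32, m along the optical axis (not along the pixel's ray), 0 where there is no reading.
- viewer.calibration(name): a dict with "fx", "fy", "cx", "cy" (pixels), "k1" (the pictures are not rectified: a ray, as slopes to the right and down, at radius r is drawn at 1 + k1 r^2 times it, then the intrinsics apply), "R" (3x3) and "t" (3): a world point X has camera coordinates R X + t. Camera axes: x right, y down, z forward; pixel columns grow to the right and rows downward; lengths in m; the calibration is good to about 2 mm. A picture is of the moment at which its call begins: read the wrist's pose just before it. calibration takes no time and is no camera call; for the wrist camera it gives the pose at the moment of the call.
- env.close_job(): hands the job in; it is judged then, once.
Trained networks look in the newest picture that a camera, given by its name, has taken for a name from the list of things; names that differ only in an ending like _2 or _b are one class to them, and where a whole thing is asked for, a point or a joint stands for the part that bears it (a point fixed in the world has none). Each returns a list of dicts, best first, with "conf" (0 to 1); they miss things now and then, are a little off and sometimes report something else, mostly with a low value. They report only what shows in the picture. A call takes as long as a camera call.
- recognise(camera, name): "extent" ([centre column, centre row, width, height] in pixels, round what is visible of it).
- pinpoint(camera, name): "pixel" ([column, row] in pixels: a listed point, or the origin of a listed thing).
The state is a dict: "time_s": time; "q": joint angles; "qvel": joint speeds; "joint_efforts": joint torques, N m; "position": TCP position; "tool_rot": TCP orientation; "ft_force": force on the tool from outside, world axes, zero at the start; "wrist_torque": the same for the moment, N m; "grip_width": finger opening in m; "gripper_force": force on a finger pad.
Only numpy, scipy, OpenCV 4.12 (cv2) and the standard library are available. Lean on these libraries where they do the work, as an engineer would, in place of code of your own. Each camera call takes 0.05 s, during which the arm holds its last target. There are 200 camera calls.

### The job

Press down the front end of the flat metal panel on the grey tipping holder until its cradle is tipped all the way and stays there with the panel's rear end standing up, and take your fingers off. Then take the panel by its raised end and lean it on the empty drip stand: one short edge down on the ledge between the two side cheeks, flat against the rest. Let go, and leave the other things on the bench where they are.

Things in the scene. Friction and masses are not known exactly. Their poses are not given: they have to be found in the camera images.
- panel: loose aluminium panel 140 x 90 x 5 mm, about 0.2 kg, two dark dots near its rear end. Origin: centre of its underside; x along the length to its front end (by the toe lip, later the foot), z normal of its upper face. Starts flat on the holder, axes parallel to it, centre 6 mm behind the pivot; its rear half lies between 4 mm high rails and a rear stop, so that no edge can be gripped.
- tip_block: grey plastic tipping holder, fixed, 118 mm wide. Origin on the bench below the cradle's pivot line, mid width; x level towards the cradle's toe (away from the robot and to its right), z up. Flat top 90 mm high from x = -92 to -34 mm; from there to 72 mm the dark cradle, level with it; open below the cradle in front.
- tip_cradle (a joint): angle of the cradle, rad: 0 level, 0.96 (55 degrees, stop) fully tipped, toe down. It pivots on a line along the holder's y at x = 0, height 90 mm. Stiff hinge: stays where it is left; about 2 N on the panel 45 mm in front of the pivot turns it. The panel tips with it: the fingertip must follow down the arc. Tipped, the panel's last 46 mm stand free beyond the cradle.
- cradle_toe (a point): inner corner of the cradle's face and its toe lip (7 mm high), mid width, 65.5 mm from the pivot; axes turn with the cradle: x along the face to the toe, z out of the face. Panel in the cradle: its origin at x = -71.5 mm, z = 0 here, its foot edge against the lip, axes parallel.
- empty_stand: dark steel drip stand without a panel, fixed, base 115 x 124 x 8 mm. Origin on the bench below the middle of its ledge line, which is 20 mm high; x level, to its open front (away from the robot and to its right), z up.
- empty_stand_rest: leaning rest of the empty stand. Origin mid ledge line (corner of ledge and rest); x down the rest, 65 degrees below horizontal; y along the ledge; z out of the rest. Plate 80 mm wide, 77 mm up, face z = 0; ledge and side cheeks 12 mm out; cheeks 107 mm apart inside, 28 mm up. Panel in place: its origin at x = -70 mm, y = 0, z = 0.
- full_stand: an equal drip stand that already carries an equal panel (fixed to it); origin and axes as for the empty stand. It and the empty one change places.
- masking_tape: roll of masking tape lying flat, 98 x 96 x 25 mm, loose bystander; origin: centre of underside
- insul_tape: roll of black insulating tape lying flat, 55 x 53 x 19 mm, loose bystander; origin: centre of underside
- small_beaker: small clear beaker, 57 x 57 x 71 mm, loose bystander; origin: centre of underside
- nylon_brush: brush with blue handle, 20 x 171 x 26 mm, loose bystander; origin: centre of underside

How it is judged:
By the outcome, as a careful person would: the job done as asked, in the order asked, and still so for the second after the job is handed in, with the robot touching nothing.
It also fails if it takes over 48 s, if anything falls off the work surface, if the arm or the gripper's body presses on something with over 40 N, if the wrist force passes 120 N, or if a joint passes its speed limit or range.

## Working session

There is one attempt and no reset: what is moved stays moved. The work goes in short steps, Python scripts to look and compute and a tool call to move; the robot and the scene stay as the last step left them, time stands still between calls to the robot, and variables do not carry over. Pictures are saved under pics/ and viewed, at most 14 in all, crops included, and the job is handed in when it is done.

Besides the shell and the picture viewer there is one more tool, called after "Emit:" as a command line: name --argument value ..., lists and objects as JSON in quotes. move_arm: Moves the arm, as the interface text tells. Its arguments: {"type":"object","properties":{"plan":{"type":"string"},"grip_force":{"type":"number"}},"required":["plan"]}

```bash
ls; mkdir -p pics; cat > h.py <<'E'
import numpy as np, cv2
from rig import env, viewer, recognise, pinpoint
def snap(n,f=None):
    c=viewer.calibration(n); im,d=viewer.get_image(n)
    if f: cv2.imwrite(f,im[...,::-1])
    return c,im,d
def rays(c,px):
    px=np.atleast_2d(px).astype(float)
    u=np.c_[(px[:,0]-c['cx'])/c['fx'],(px[:,1]-c['cy'])/c['fy']]; s=u.copy()
    for _ in range(20): s=u/(1+c['k1']*(s**2).sum(1))[:,None]
    return np.c_[s,np.ones(len(s))]
def world(c,px,depth):
    r=rays(c,px)*np.atleast_1d(depth)[:,None]
    return (r-np.array(c['t']))@np.array(c['R'])
def atz(c,px,z):
    R=np.array(c['R']);o=-R.T@np.array(c['t']);d=rays(c,px)@R
    return o+d*((z-o[2])/d[:,2])[:,None]
def proj(c,X):
    p=np.atleast_2d(X)@np.array(c['R']).T+np.array(c['t']);s=p[:,:2]/p[:,2:]
    s=s*(1+c['k1']*(s**2).sum(1))[:,None]
    return np.c_[s[:,0]*c['fx']+c['cx'],s[:,1]*c['fy']+c['cy']]
E
python3 - <<'E'
from h import *
print(env.observe())
for n in ["scene","top"]:
    c,im,d=snap(n,f"pics/{n}0.png")
    for k in ["panel","tip_block","cradle_toe","empty_stand","empty_stand_rest","full_stand","masking_tape","insul_tape","small_beaker","nylon_brush"]:
        try:
            p=pinpoint(n,k); r=recognise(n,k)
            print(n,k,[(np.round(q['pixel']),round(q['conf'],2)) for q in p[:2]],[(np.round(q['extent']),round(q['conf'],2)) for q in r[:2]])
        except Exception as e: print(k,e)
E
```

```text
pics
{'time_s': 0.0, 'q': array([-8.73374215e+01,  2.18420080e+01,  7.43857034e+01, -5.42834821e-04,
        8.38609650e+01, -1.23360334e+01]), 'qvel': array([ 0.11718092, -0.05509028, -0.08990696,  0.00958594, -0.02282355,
       -0.05522347]), 'joint_efforts': array([-1.65422251e-03, -4.48467922e+01, -2.31282449e+01, -2.19853623e-04,
        4.66556463e-03, -2.46308254e-06]), 'position': array([ 0.14231585, -0.53094709,  0.23069667]), 'tool_rot': array([[ 9.65931845e-01,  2.58796568e-01, -8.13064120e-05],
       [ 2.58796381e-01, -9.65930662e-01,  1.54558604e-03],
       [ 3.21456007e-04, -1.51397258e-03, -9.99998802e-01]]), 'ft_force': array([ 0.18545864, -0.11350869, -0.08552561]), 'wrist_torque': array([ 0.02958827, -0.00463872,  0.02647621]), 'gripper_force': 0.0, 'grip_width': 0.08543230598047713}
scene panel [(array([281., 199.]), 0.73)] [(array([282., 198.,  47.,  30.]), 0.95)]
scene tip_block [(array([280., 228.]), 0.88)] [(array([283., 217.,  66.,  75.]), 0.93), (array([373., 163.,  46.,  21.]), 0.51)]
scene cradle_toe [(array([273., 184.]), 0.54)] [(array([275., 190.,  42
[... 1011 characters left out ...]
, 173.,  62.,  61.]), 0.64)]
top empty_stand_rest [(array([444., 160.]), 0.6), (array([255., 289.]), 0.17)] [(array([445., 162.,  38.,  43.]), 0.57), (array([251., 289.,  29.,  26.]), 0.34)]
top full_stand [(array([361., 140.]), 0.94)] [(array([355., 149.,  64.,  64.]), 0.85)]
top masking_tape [(array([371., 227.]), 0.92)] [(array([372., 228.,  40.,  40.]), 0.81), (array([285., 178.,  63.,  71.]), 0.46)]
top insul_tape [(array([383., 194.]), 0.85)] [(array([383., 191.,  17.,  20.]), 0.66)]
top small_beaker [(array([253., 286.]), 0.76)] [(array([251., 288.,  29.,  26.]), 0.88)]
top nylon_brush [(array([213., 242.]), 0.88), (array([384., 194.]), 0.67)] [(array([215., 243.,  62.,  46.]), 0.83)]
```

```bash
python3 - <<'E'
from h import *
a=cv2.imread('pics/top0.png')[90:320,170:500]; cv2.imwrite('pics/topc.png',cv2.resize(a,None,fx=2.4,fy=2.4,interpolation=cv2.INTER_CUBIC))
b=cv2.imread('pics/scene0.png')[120:350,200:440]; cv2.imwrite('pics/scenec.png',cv2.resize(b,None,fx=2.5,fy=2.5,interpolation=cv2.INTER_CUBIC))
E
```

```text
(no output)
```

View pics/topc.png

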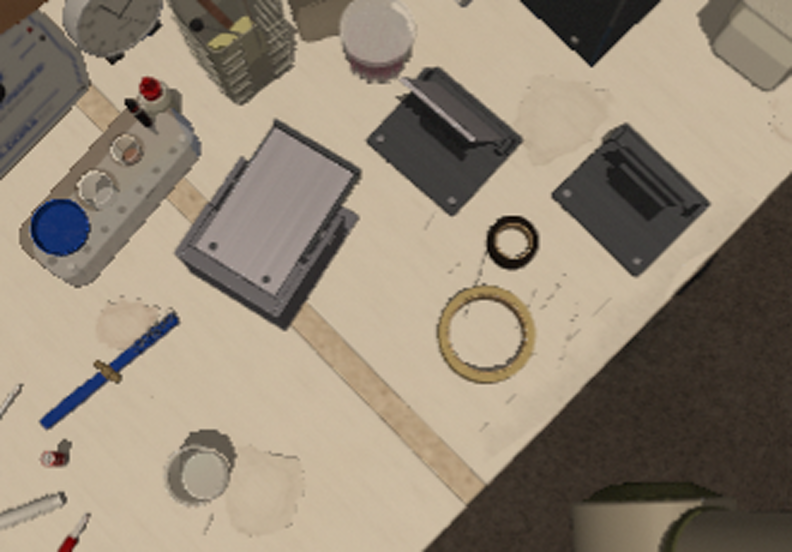

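View pics/scenec.png

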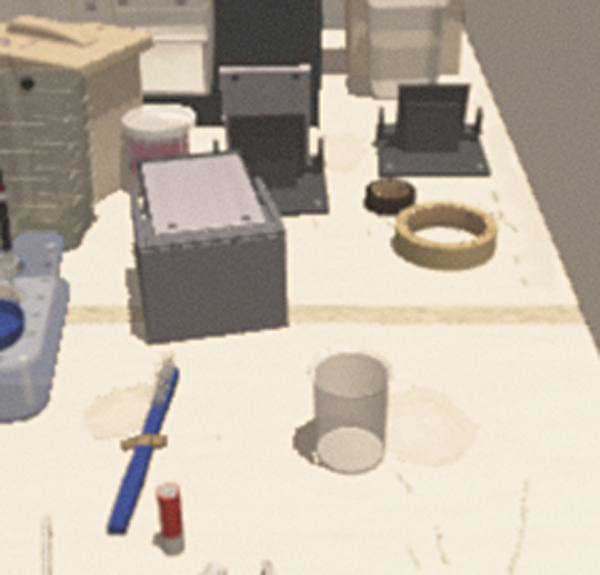

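The top view shows the panel on its holder, with the dots (crop 213,246 / 265,279) at the lower left. The full stand is at crop (440,140) and the empty one at (630,200). Next I'll convert these to world coordinates.

```bash
python3 - <<'E'
from h import *
np.set_printoptions(precision=4,suppress=True)
C={}
for n in ["scene","top"]:
    C[n]=snap(n); c,im,d=C[n]
    print(n,'cam at',-np.array(c['R']).T@np.array(c['t']))
c,im,d=C["top"]
def top(x,y): return np.array([x/2.4+170,y/2.4+90])
pts={'dotL':((213,246),.095),'dotR':((265,279),.095),'panFL':((277,122),.095),'panFR':((359,178),.095),'blkL':((178,253),.09),'blkR':((287,322),.09),
'esc1':((568,193),.008),'esc2':((637,268),.008),'esR':((709,204),.008),'esF':((636,275),.008),'esL':((553,193),.008),'esB':((627,126),.03),
'fsF':((452,213),.008),'fsL':((367,140),.008),'fsR':((521,140),.008)}
for k,(p,z) in pts.items():
    q=top(*p); dd=d[int(round(q[1])),int(round(q[0]))]
    print(k,atz(c,q,z)[0],world(c,q,dd)[0])
N={'panel':(283,178,.095),'tip_block':(290,186,0),'cradle_toe':(301,152,.09),'empty_stand':(440,162,0),'empty_stand_rest':(444,160,.02),'full_stand':(361,140,0),'masking_tape':(371,227,0),'insul_tape':(383,194,0),'small_beaker':(253,286,0),'nylon_brush':(213,242,0)}
for k,(x,y,z) in N.items(): print(k,atz(c,(x,y),z)[0])
c2=C["scene"][0]
M={'panel':(281,199,.095),'tip_block':(280,228,0),'cradle_toe':(273,184,.09),'empty_stand':(368,179,0),'empty_stand_rest':(370,172,.02),'full_stand':(308,192,0)}
for k,(x,y,z) in M.items(): print('s',k,atz(c2,(x,y),z)[0])
# cloud
v,u=np.mgrid[0:400,0:640]; W=world(c,np.c_[u.ravel(),v.ravel()],d.ravel()); W[d.ravel()==0]=np.nan
np.save('Wtop.npy',W.reshape(400,640,3))
E
```

```text
scene cam at [-0.0729  0.8214  0.4706]
top cam at [0.302  0.2524 1.0554]
dotL [0.5139 0.4073 0.095 ] [0.5137 0.4071 0.096 ]
dotR [0.4826 0.3571 0.095 ] [0.4825 0.3571 0.0954]
panFL [0.6375 0.3502 0.095 ] [0.6369 0.35   0.0967]
panFR [0.5818 0.2701 0.095 ] [ 0.6097  0.2718 -0.0009]
blkL [0.5079 0.4411 0.09  ] [0.5072 0.4405 0.0934]
blkR [0.4428 0.3359 0.09  ] [0.453  0.3419 0.02  ]
esc1 [0.5928 0.054  0.008 ] [0.592  0.0545 0.011 ]
esc2 [ 0.5138 -0.0146  0.008 ] [ 0.5142 -0.015   0.0062]
esR [ 0.5824 -0.0923  0.008 ] [ 0.5829 -0.093   0.006 ]
esF [ 0.5065 -0.0132  0.008 ] [ 0.5069 -0.0138  0.006 ]
esL [0.5927 0.0696 0.008 ] [0.302  0.2524 1.0554]
esB [ 0.659  -0.0049  0.03  ] [ 0.6676 -0.0111  0.0053]
fsF [0.5703 0.1748 0.008 ] [0.5698 0.175  0.0099]
fsL [0.6487 0.2637 0.008 ] [0.6483 0.2637 0.0092]
fsR [0.6501 0.1017 0.008 ] [0.6495 0.102  0.01  ]
panel [0.5483 0.3532 0.095 ]
tip_block [0.5522 0.3451 0.    ]
cradle_toe [0.6122 0.3137 0.09  ]
empty_stand [ 0.6179 -0.0325  0.    ]
empty_stand_rest [ 0.6171 -0.0373  0.02  ]
full_stand [0.6745 0.1668 0.    ]
masking_tape [0.4507 0.1439 0.    ]
insul_tape [0.5338 0.1131 0.    ]
small_beaker [0.306  0.4273 0.    ]
nylon_brush [0.4102 0.5295 0.    ]
s panel [0.538  0.3603 0.095 ]
s tip_block [0.5753 0.3404 0.    ]
s cradle_toe [0.6211 0.3179 0.09  ]
s empty_stand [ 0.6144 -0.019   0.    ]
s empty_stand_rest [ 0.6141 -0.0264  0.02  ]
s full_stand [ 0.6736  0.1641 -0.    ]
```

```bash
python3 - <<'E'
from h import *
np.set_printoptions(precision=4,suppress=True)
c,im,d=snap("top")
hsv=cv2.cvtColor(im,cv2.COLOR_RGB2HSV)
W=np.load('Wtop.npy')
z=W[...,2]
def rect(m,zz,name):
    n,l,s,_=cv2.connectedComponentsWithStats(m.astype(np.uint8)); k=1+np.argmax(s[1:,4])
    cs,_=cv2.findContours((l==k).astype(np.uint8),cv2.RETR_EXTERNAL,cv2.CHAIN_APPROX_NONE)
    px=cs[0][:,0].astype(float)
    P=atz(c,px,zz)[:,:2]
    r=cv2.minAreaRect((P*1000).astype(np.float32)); print(name,s[k,4],np.array(r[0])/1000,r[1],r[2], 'z',np.nanmedian(z[l==k])); return l==k
u,v=np.meshgrid(np.arange(640),np.arange(400))
V=hsv[...,2]; print(V[178,283],V[163,300],V[200,255], im[178,283],im[205,270],im[155,260])
box=(u>240)&(u<325)&(v>135)&(v<228)
rect(box&(z>.080),.09,'block+panel')
for th in (115,125,135,145): rect(box&(z>.080)&(V>th),.095,'panel%d'%th)
b2=(u>395)&(u<470)&(v>135)&(v<210)
for th in (80,100,120): rect(b2&(V<th),.008,'estand%d'%th)
E
python3 - <<'E'
import sys; sys.path.insert(0,'.')
from h import *
a=cv2.imread('pics/top0.png')
A=cv2.resize(a[135:230,235:330],None,fx=6,fy=6,interpolation=cv2.INTER_CUBIC);cv2.imwrite('pics/hc.png',A)
E
```

```text
152 150 102 [152 141 137] [97 90 89] [199 183 158]
block+panel 3417 [0.5467 0.3519] (121.65074920654297, 165.71405029296875) 58.55357360839844 z 0.09465715867324798
panel115 2294 [0.5494 0.3514] (90.20731353759766, 142.28997802734375) 58.252471923828125 z 0.09518673455061882
panel125 2268 [0.5505 0.3509] (88.7874755859375, 139.19871520996094) 58.78268814086914 z 0.09520432271333526
panel135 2251 [0.5506 0.3508] (88.7874755859375, 138.74667358398438) 58.78268814086914 z 0.09520440327702352
panel145 2187 [0.5507 0.3505] (87.83573913574219, 138.30392456054688) 58.85650634765625 z 0.09520424214964698
estand80 2123 [ 0.5886 -0.0085] (121.61341857910156, 113.4424819946289) 44.55496597290039 z 0.009131429666516436
estand100 2178 [ 0.5896 -0.0083] (126.74288177490234, 114.78394317626953) 44.540428161621094 z 0.00908705411418969
estand120 2211 [ 0.5897 -0.0084] (126.80635833740234, 114.90331268310547) 44.54042434692383 z 0.009071362952865489
```

View pics/hc.png

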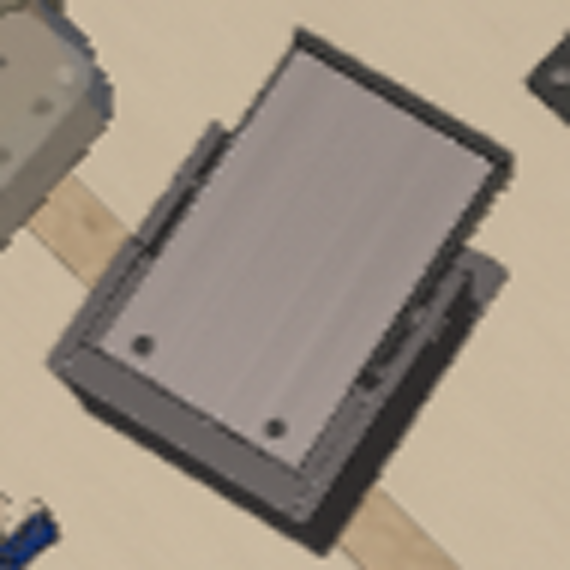

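Emit:
move_arm --plan "0.039 -0.0415 0 0 0 0 0;0.039 -0.0415 0 0 0 0 0;0.039 -0.0415 0 0 0 0 0;0.039 -0.0415 0 0 0 0 0;0.039 -0.0415 0 0 0 0 0;0.039 -0.0415 0 0 0 0 0;0.039 -0.0415 0 0 0 0 0;0.039 -0.0415 0 0 0 0 0;0.039 -0.0415 0 0 0 0 0;0.039 -0.0415 0 0 0 0 0"

```text
time_s: 3.5
position: [0.4123, -0.0276, 0.2316]
tool_rot: [[0.966, 0.259, 0.001], [0.259, -0.966, -0.0], [0.001, 0.001, -1.0]]
ft_force: [1.1, -1.0, 0.7]
grip_width: -0.0001
gripper_force: 0.0
```

```bash
python3 - <<'E'
from h import *
np.set_printoptions(precision=4,suppress=True)
o=env.observe(); print(o['position'],o['tool_rot'],o['q'])
c,im,d=snap("wrist","pics/w1.png")
for k,z in [("empty_stand",0),("empty_stand_rest",.02),("full_stand",0)]:
    for q in pinpoint("wrist",k)[:2]: print(k,q['pixel'],q['conf'],atz(c,q['pixel'],z)[0])
E
```

```text
[ 0.4123 -0.0276  0.2316] [[ 0.9659  0.2588  0.0009]
 [ 0.2588 -0.9659 -0.0004]
 [ 0.0008  0.0007 -1.    ]] [-20.3507   7.9046  93.9695  -0.0053  78.0681  54.6509]
```

View pics/w1.png

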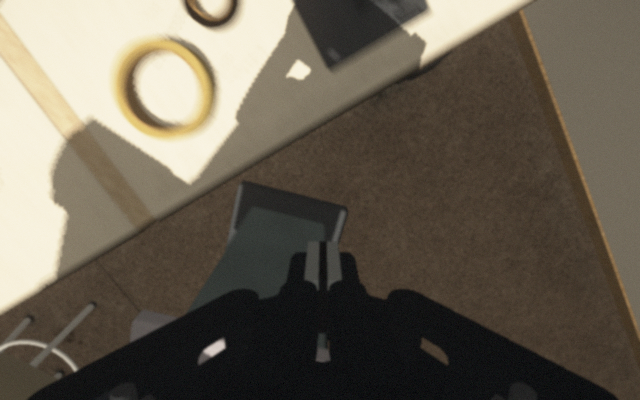

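Emit:
move_arm --plan "0.0384 -0.0415 0 0 0 0 0;0.0384 -0.0415 0 0 0 0 0;0.0384 -0.0415 0 0 0 0 0;0.0384 -0.0415 0 0 0 0 0;0.0384 -0.0415 0 0 0 0 0;0.0384 -0.0415 0 0 0 0 0;0.0384 -0.0415 0 0 0 0 0;0 0 0 0 0 -0.179 0;0 0 0 0 0 -0.179 0;0 0 0 0 0 -0.179 0;0 0 0 0 0 -0.179 0;0 0 0 0 0 -0.179 0"

```text
time_s: 5.2
position: [0.5971, 0.3183, 0.2313]
tool_rot: [[0.399, 0.917, -0.0], [0.917, -0.399, -0.0], [-0.0, -0.0, -1.0]]
ft_force: [-0.1, 0.6, 0.2]
grip_width: 0.0001
gripper_force: 0.0
```

Emit:
move_arm --plan "0 0 0 0 0 -0.179 0;0 0 0 0 0 -0.179 0;0 0 0 0 0 -0.179 0;0 0 0 0 0 -0.179 0;0 0 0 0 0 -0.179 0;0 0 0 0 0 -0.179 0;0 0 0 0 0 -0.179 0;0 0 0 0 0 -0.179 0;0 0 0 0 0 0 0"

```text
time_s: 6.32
position: [0.5969, 0.3188, 0.2313]
tool_rot: [[-0.849, 0.529, -0.0], [0.529, 0.849, -0.0], [0.0, -0.0, -1.0]]
ft_force: [-0.2, 1.0, -0.2]
grip_width: -0.0003
gripper_force: 0.0
```

```bash
cat >> h.py <<'E'
np.set_printoptions(precision=4,suppress=True)
xh=np.array([np.cos(np.radians(-31.4)),np.sin(np.radians(-31.4)),0]);yh=np.array([-xh[1],xh[0],0]);Z=np.array([0,0,1.])
piv=np.array([0.555,0.348,0.09])
E
python3 - <<'E'
from h import *
o=env.observe(); R=o['tool_rot']; p=o['position']; print(o['time_s'],p,R,o['q'])
c,im,d=snap("wrist","pics/w2.png")
h=p-piv; print('rel',h@xh,h@yh,h[2])
# Path: corner contact at s=38, 11mm behind center
a=np.radians(np.arange(0,56,5)); 
for s in a: print(np.degrees(s).round(),38*np.cos(s)+5*np.sin(s)+11, -38*np.sin(s)+5*np.cos(s)+90)
E
```

```text
6.325 [0.5969 0.3188 0.2313] [[-0.8489  0.5285 -0.0002]
 [ 0.5285  0.8489 -0.0003]
 [ 0.     -0.0003 -1.    ]] [ 18.1075  35.225   51.0632  -0.0113  93.7274 -39.9867]
rel 0.05103337615964937 -0.0030976893323125844 0.14127913015672294
0.0 49.0 95.0
5.0 49.291177241224624 91.66905526604772
10.0 49.29093550279856 88.32540801371769
15.0 48.9992766244972 84.99450541754955
20.0 48.41842030649287 81.70169765755413
25.0 47.55278721609619 78.47204498903668
30.0 46.408965343808674 75.3301270189222
35.0 44.995659864736915 72.2998556401052
40.0 43.32362688695386 69.4042930475064
45.0 41.40559159102155 66.66547622084394
50.0 39.25615138368339 64.10424920991153
55.0 36.89166480278472 61.74010449877355
```

View pics/w2.png

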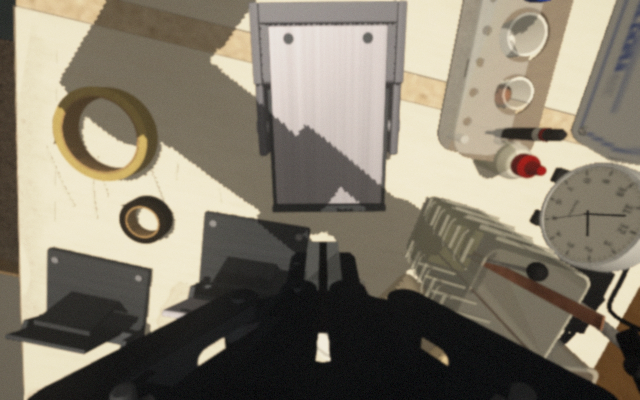

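The wrist view shows the panel straight on: dots (288,38) and (368,38), front edge at row 206. Both stands are at the lower left, with the empty one's base corners at (50,248) and (152,268). I'll refine the estimates from this view.

```bash
python3 - <<'E'
from h import *
c,im,d=snap("wrist")
P={'d1':(288,38,.095),'d2':(368,38,.095),'f1':(274,206,.095),'f2':(384,206,.095),'blk1':(252,82,.09),'blk2':(402,82,.09)}
for k,(x,y,z) in P.items():
    w=atz(c,(x,y),z)[0]; h=w-piv; print(k,w,'rel',h@xh,h@yh, 'depth z',world(c,(x,y),d[y,x])[0])
for k in [(50,248),(152,270),(54,260),(138,281),(140,345),(8,335)]:
    print(k,atz(c,k,.008)[0], world(c,k,d[k[1],k[0]])[0])
for k,z in [("empty_stand",0),("empty_stand_rest",.02),("cradle_toe",.09)]:
    for q in pinpoint("wrist",k)[:2]: print(k,q['pixel'],q['conf'],atz(c,q['pixel'],z)[0])
cv2.imwrite('pics/w2c.png',cv2.resize(cv2.imread('pics/w2.png')[230:370,0:190],None,fx=4,fy=4,interpolation=cv2.INTER_CUBIC))
# rest plane from depth
m=(slice(240,365),slice(0,165)); v,u=np.mgrid[240:365,0:165]
W=world(c,np.c_[u.ravel(),v.ravel()],d[m].ravel()); W=W[(d[m].ravel()>0)]
xs=np.array([np.cos(np.radians(-45.46)),np.sin(np.radians(-45.46))]);ys=np.array([-xs[1],xs[0]])
q=np.c_[W[:,:2]@xs,W[:,:2]@ys,W[:,2]]; q=q[(abs(q[:,1]-.414)<.07)&(q[:,0]>.33)&(q[:,0]<.5)]
for lo in np.arange(0.005,.1,.01):
    s=q[(q[:,2]>lo)&(q[:,2]<lo+.01)]
    if len(s)>5: print(round(lo,3),len(s),'x',np.percentile(s[:,0],[2,50,98]),'y',np.percentile(s[:,1],[2,50,98]))
E
```

```text
d1 [0.4848 0.3586 0.095 ] rel -0.06544424857707051 -0.027557492222377467 depth z [0.4848 0.3586 0.0949]
d2 [0.5169 0.4098 0.095 ] rel -0.06472692527006335 0.032923657417119015 depth z [0.517  0.4097 0.0958]
f1 [0.5893 0.2743 0.095 ] rel 0.06768716209341488 -0.04504277909784064 depth z [0.5889 0.2749 0.0969]
f2 [0.6399 0.3549 0.095 ] rel 0.06881771941492544 0.05012928486488914 depth z [0.6393 0.3549 0.0966]
blk1 [0.4954 0.3165 0.09  ] rel -0.034453410701618156 -0.057955470893800334 depth z [ 0.4822  0.3031 -0.0024]
blk2 [0.5588 0.4176 0.09  ] rel -0.03303464317520647 0.061404932406795544 depth z [ 0.5662  0.4369 -0.0013]
(50, 248) [ 0.5077 -0.0071  0.008 ] [ 0.5073 -0.0133  0.0018]
(152, 270) [0.5946 0.0776 0.008 ] [0.5958 0.0722 0.0009]
(54, 260) [ 0.5217 -0.0144  0.008 ] [ 0.5218 -0.0127  0.0097]
(138, 281) [0.5971 0.0532 0.008 ] [0.5969 0.0543 0.0092]
(140, 345) [ 0.67   -0.0068  0.008 ] [0.562  0.2865 0.3027]
(8, 335) [ 0.5675 -0.1439  0.008 ] [ 0.5608 -0.0374  0.0857]
empty_stand [98.5, 316.9] 0.85 [ 0.6111 -0.0319  0.    ]
empty_stand_rest [85.9, 329.3] 0.67 [ 0.6122 -0.037   0.02  ]
cradle_toe [326.3, 206.2] 0.8 [0.6149 0.3117 0.09  ]
0.005 5382 x [0.3647 0.3983 0.4549] y [0.3548 0.4242 0.4744]
0.015 540 x [0.4136 0.4163 0.4639] y [0.385  0.435  0.4726]
0.025 454 x [0.4136 0.415  0.4492] y [0.3574 0.4238 0.4721]
0.035 532 x [0.4136 0.4151 0.4465] y [0.3565 0.4185 0.4719]
0.045 604 x [0.4136 0.4153 0.4449] y [0.3552 0.4176 0.466 ]
0.055 731 x [0.4137 0.4158 0.4333] y [0.3771 0.4153 0.4532]
0.065 593 x [0.4141 0.4244 0.4289] y [0.3769 0.4139 0.4533]
0.075 354 x [0.4193 0.422  0.4251] y [0.3755 0.4158 0.4533]
0.085 471 x [0.4173 0.4194 0.4221] y [0.3752 0.4145 0.4532]
```

View pics/w2c.png

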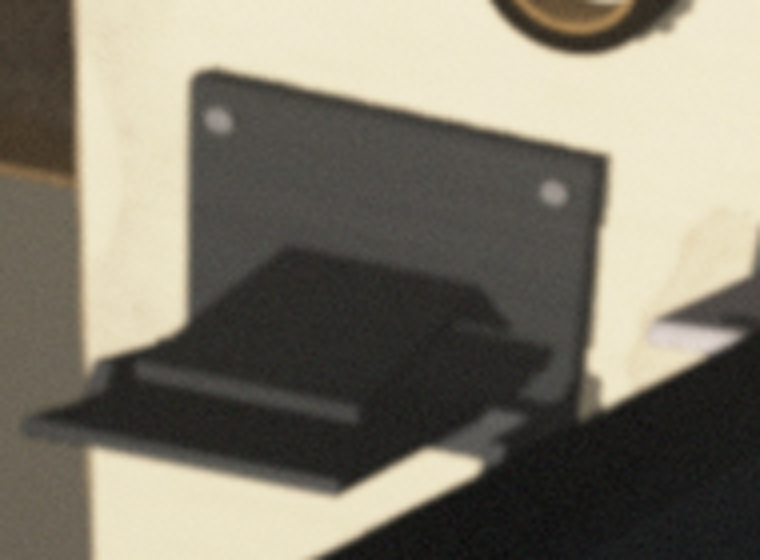

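Emit:
move_arm --plan "0.002 0.003 0.044 0 0 0 0;0 0 0.044 0 0 0 0;0 0 0.044 0 0 0 0;0 0 0 0 0 0 0;0 0 0.004 0 0 0 0;0 0 0.003 0 0 0 0"

```text
time_s: 7.32
position: [0.5967, 0.3246, 0.0942]
tool_rot: [[-0.851, 0.525, 0.003], [0.525, 0.851, 0.001], [-0.002, 0.003, -1.0]]
ft_force: [-0.6, -0.2, 0.9]
grip_width: 0.0001
gripper_force: 0.0
```

Emit:
move_arm --plan "0 0 0.0033 0 0 0 0;0 0 0.0033 0 0 0 0;0.0003 0 0.0033 0 0 0 0;0.0006 0 0.0033 0 0 0 0;0 0 0 0 0 0 0"

```text
time_s: 7.95
position: [0.595, 0.3248, 0.0787]
tool_rot: [[-0.851, 0.525, -0.001], [0.525, 0.851, -0.0], [0.0, -0.001, -1.0]]
ft_force: [-0.2, -0.0, 0.9]
grip_width: -0.0
gripper_force: 0.0
```

Emit:
move_arm --plan "0.0006 0 0.0033 0 0 0 0;0.001 0 0.0032 0 0 0 0;0.0012 0 0.003 0 0 0 0;0.0015 0 0.003 0 0 0 0;0.0017 0 0.0028 0 0 0 0;0.002 0 0.0026 0 0 0 0;0 0 0 0 0 0 0"

```text
time_s: 8.82
position: [0.5881, 0.3291, 0.0608]
tool_rot: [[-0.851, 0.525, -0.001], [0.525, 0.851, -0.0], [0.001, -0.0, -1.0]]
ft_force: [0.3, 0.1, 0.5]
grip_width: 0.0003
gripper_force: 0.0
```

```bash
python3 - <<'E'
from h import *
o=env.observe();h=o['position']-piv;print(o['ft_force'],h@xh,h@yh,h[2])
snap("scene","pics/s2.png")
b=cv2.imread('pics/s2.png')[150:260,230:420]; cv2.imwrite('pics/s2c.png',cv2.resize(b,None,fx=4,fy=4,interpolation=cv2.INTER_CUBIC))
E
```

```text
[0.3214 0.118  0.4584] 0.03807317533586482 0.0011392259058400807 -0.029176391957031908
```

View pics/s2c.png

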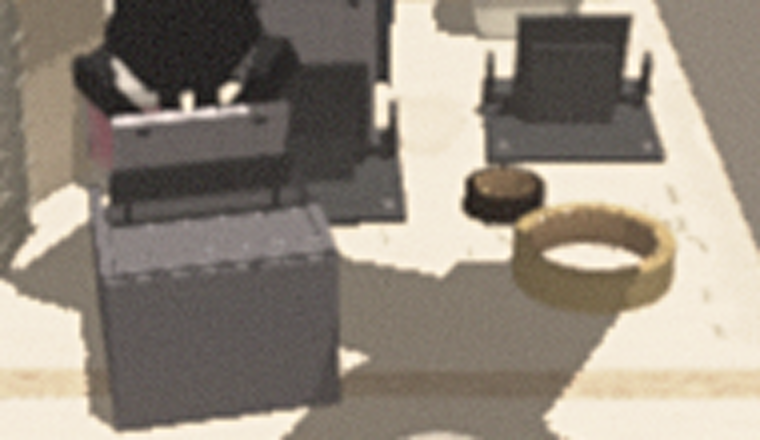

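The panel is tipped, with its rear edge at crop row 118. I'll push on to the stop until the force rises.

Emit:
move_arm --plan "0.0022 0 0.002 0 0 0 0;0.0022 0 0.002 0 0 0 0;0 0 0 0 0 0 0"

```text
time_s: 9.25
position: [0.5876, 0.3297, 0.06]
tool_rot: [[-0.851, 0.526, 0.008], [0.526, 0.851, -0.002], [-0.007, 0.003, -1.0]]
ft_force: [5.4, -10.5, 12.9]
grip_width: 0.0
gripper_force: 7.9
```

Emit:
move_arm --plan "0 0 0.0025 0 0 0 0;0 0 0.002 0 0 0 0;0 0 0 0 0 0 0"

```text
time_s: 9.62
position: [0.5894, 0.3301, 0.0578]
tool_rot: [[-0.85, 0.526, 0.013], [0.526, 0.85, 0.0], [-0.011, 0.007, -1.0]]
ft_force: [7.8, -10.6, 23.0]
grip_width: 0.0
gripper_force: 11.2
```

Emit:
move_arm --plan "0 0 -0.015 0 0 0 0;0 0 -0.06 0 0 0 0;0 0 -0.06 0 0 0 0;0 0 -0.06 0 0 0 0;0 0 0 0 0 0.174 0.045;0 0 0 0 0 0.174 0.045;0 0 0 0 0 0.174 0.045;0 0 0 0 0 0.174 0.045;0 0 0 0 0 0.174 0.045;0 0 0 0 0 0.174 0.045;0 0 0 0 0 0.174 0.045;0 0 0 0 0 0.174 0.045"

```text
time_s: 11.12
position: [0.5841, 0.3315, 0.2473]
tool_rot: [[0.37, 0.929, -0.002], [0.929, -0.37, -0.0], [-0.001, -0.001, -1.0]]
ft_force: [0.3, -0.7, 0.1]
grip_width: 0.0451
gripper_force: 0.0
```

```bash
cat >> h.py <<'E'
from scipy.spatial.transform import Rotation as Rot
def xp(a,xa): return np.cos(a)*xa-np.sin(a)*Z
def pose(a,xa,orig,s,n=.0025):
    ya=np.cross(Z,xa);X=xp(a,xa);N=np.cross(X,ya)
    return orig+s*X+n*N, np.c_[ya,N,X]
def delta(Pt,Rt):
    o=env.observe();R=o['tool_rot'];r=Rot.from_matrix(R.T@Rt).as_rotvec()
    print('t',o['time_s'],'p',o['position'],'F',o['ft_force'],'w',o['grip_width'],'q',o['q'])
    print('tool shift',R.T@(Pt-o['position']),'rotvec',r,'deg',np.degrees(np.linalg.norm(r)))
E
python3 - <<'E'
from h import *
c,im,d=snap("top","pics/t3.png")
hsv=cv2.cvtColor(im,cv2.COLOR_RGB2HSV)
v,u=np.mgrid[120:240,230:340]
W=world(c,np.c_[u.ravel(),v.ravel()],d[120:240,230:340].ravel()); h=W-piv; q=np.c_[h@xh,h@yh,h[:,2]]
q=q[(abs(q[:,1])<.06)&(d[120:240,230:340].ravel()>0)]
for lo in np.arange(-.07,-.0,.008):
    s=q[(q[:,0]>lo)&(q[:,0]<lo+.004)]
    if len(s): print(round(lo,3),len(s),np.percentile(s[:,2],[50,90,98]),'y',np.percentile(s[s[:,2]>.02][:,1],[2,98]) if (s[:,2]>.02).any() else '')
delta(*pose(np.radians(55),xh,piv,-.141))
E
```

```text
-0.07 126 [0.4412 0.4493 0.4506] y [-0.0595 -0.0301]
-0.062 144 [0.4451 0.4511 0.4524] y [-0.0589 -0.0204]
-0.054 126 [0.4501 0.4532 0.4541] y [-0.0587 -0.0104]
-0.046 49 [0.4512 0.4534 0.4543] y [-0.0599 -0.0161]
-0.038 10 [0.3999 0.4277 0.4351] y [-0.0191 -0.0146]
-0.03 4 [0.3884 0.4012 0.4037] y [-0.0081 -0.0059]
-0.022 1 [0.3731 0.3731 0.3731] y [0.0023 0.0023]
-0.006 183 [0.3158 0.3538 0.363 ] y [-0.0165  0.0116]
t 11.175 p [0.5841 0.3315 0.2473] F [0.2196 0.0646 0.5049] w 0.04501593272894415 q [19.4936 34.2958 50.2205  0.0198 95.5681 41.6199]
tool shift [ 0.017  -0.111   0.0405] rotvec [-0.6108 -0.0486  0.1571] deg 36.24138667760565
```

Emit:
move_arm --plan "0.0085 -0.0555 0 0 0 0 0.045;0.0085 -0.0555 0 0 0 0 0.045;0 0 0.02 0 0 0.157 0.045;0 0 0 -0.153 0 0 0.045;0 0 0 -0.153 0 0 0.045;0 0 0 -0.153 0 0 0.045;0 0 0 -0.153 0 0 0.045;0 0 0 0 0 0 0.045"

```text
time_s: 12.18
position: [0.4856, 0.3886, 0.2264]
tool_rot: [[0.503, 0.71, 0.493], [0.864, -0.41, -0.291], [-0.004, 0.572, -0.82]]
ft_force: [0.9, 0.1, 0.5]
grip_width: 0.0449
gripper_force: 0.0
```

```bash
python3 - <<'E'
from h import *
delta(*pose(np.radians(55),xh,piv,-.141))
c,im,d=snap("scene","pics/s3.png"); cw,iw,dw=snap("wrist","pics/w3.png")
# expected corners of raised rear end
X=xp(np.radians(55),xh);N=np.cross(X,yh)
K=np.array([piv-.076*X+s*.045*yh+n*N for s in(-1,1) for n in (0,.005)])
print(proj(c,K),proj(cw,K))
a=np.vstack([cv2.imread('pics/s3.png')[100:280,180:440]]); a=cv2.resize(a,None,fx=1.55,fy=1.55)
w=cv2.resize(cv2.imread('pics/w3.png'),None,fx=.6,fy=.6)
H=max(a.shape[0],w.shape[0]);o=np.zeros((H,a.shape[1]+w.shape[1],3),np.uint8);o[:a.shape[0],:a.shape[1]]=a;o[:w.shape[0],a.shape[1]:]=w
cv2.imwrite('pics/c3.png',o);print(o.shape,a.shape)
E
```

```text
t 12.175 p [0.4856 0.3886 0.2264] F [0.8613 0.0987 0.4678] w 0.04493789739449393 q [ 40.6941  27.6797  73.3505 -35.154   70.2598  80.427 ]
tool shift [ 0.0016 -0.0099  0.0168] rotvec [-0.0014 -0.0087  0.02  ] deg 1.2524550588095598
[[303.6682 176.0406]
 [303.2668 173.971 ]
 [259.0594 180.4274]
 [258.7801 178.3045]] [[303.5052 263.2453]
 [310.3274 263.3552]
 [303.6138 139.3468]
 [311.1894 139.4717]]
(279, 787, 3) (279, 403, 3)
```

View pics/c3.png

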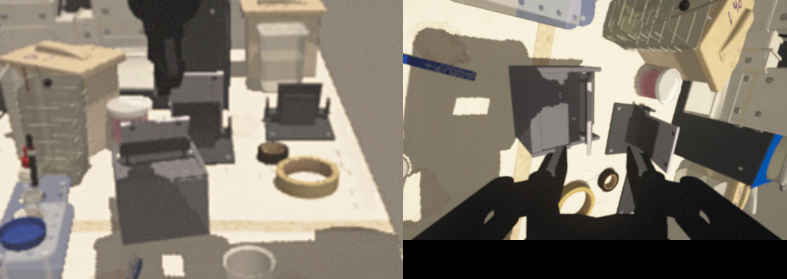

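```bash
python3 - <<'E'
from h import *
c,im,d=snap("wrist")
v,u=np.mgrid[90:300,240:360]; dd=d[90:300,240:360].ravel()
W=world(c,np.c_[u.ravel(),v.ravel()],dd); 
X=xp(np.radians(55),xh);N=np.cross(X,yh)
h=W-piv; q=np.c_[h@X,h@yh,h@N]; ok=(dd>0)&(abs(q[:,2])<.012)&(abs(q[:,1])<.07)&(q[:,0]<-.02)&(q[:,0]>-.1)
q=q[ok];print(len(q),np.percentile(q,[1,5,50,95,99],axis=0))
e=q[q[:,0]<-.06];print(len(e),np.percentile(e,[1,5,50,95,99],axis=0))
I=cv2.resize(im[100:290,240:360,::-1],None,fx=3,fy=3,interpolation=cv2.INTER_CUBIC);cv2.imwrite('pics/w3c.png',I)
E
```

```text
1546 [[-0.0748 -0.0428 -0.0037]
 [-0.0744 -0.0377 -0.0035]
 [-0.0725  0.0078  0.0034]
 [-0.0283  0.0466  0.0063]
 [-0.0225  0.0497  0.0063]]
891 [[-0.075  -0.0416  0.0019]
 [-0.0746 -0.0377  0.002 ]
 [-0.0734  0.0064  0.0041]
 [-0.0715  0.0439  0.0063]
 [-0.0617  0.0466  0.0065]]
```

View pics/w3c.png

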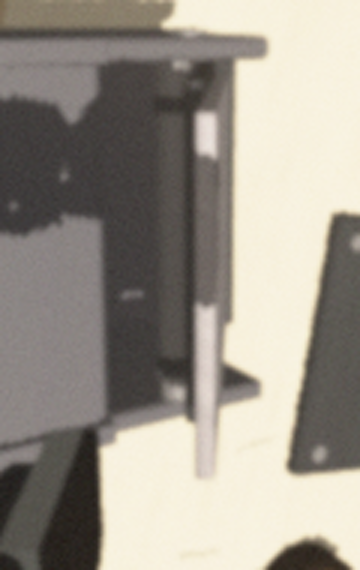

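Emit:
move_arm --plan "0.004 -0.0086 0 0 -0.009 0.02 0.045;0 0 0.03 0 0 0 0.045;0 0 0.03 0 0 0 0.045;0 0 0.02 0 0 0 0.045;0 0 0 0 0 0 0.045"

```text
time_s: 12.95
position: [0.5231, 0.37, 0.1559]
tool_rot: [[0.527, 0.696, 0.488], [0.85, -0.433, -0.301], [0.002, 0.573, -0.819]]
ft_force: [1.1, 0.0, 0.3]
grip_width: 0.0451
gripper_force: 0.0
```

```bash
python3 - <<'E'
from h import *
delta(*pose(np.radians(55),xh,piv+.0025*yh,-.040,.0038))
E
```

```text
t 12.95 p [0.5231 0.37   0.1559] F [1.1006 0.026  0.2842] w 0.045141768770294584 q [ 37.0651  32.79    76.8031 -37.2521  61.9049  84.4567]
tool shift [ 0.0004 -0.0023  0.0362] rotvec [-0.0005  0.0023 -0.0068] deg 0.41309436448175213
```

Emit:
move_arm --plan "0 -0.0023 0.018 0 0 -0.007 0.045;0 0 0.018 0 0 0 0.045;0 0 0 0 0 0 0.045;0 0 0 0 0 0 0;0 0 0 0 0 0 0;0 0 0 0 0 0 0;0 0 0 0 0 0 0;0 0 0 0 0 0 0" --grip_force 45

```text
time_s: 13.95
position: [0.5388, 0.3614, 0.1271]
tool_rot: [[0.52, 0.699, 0.492], [0.854, -0.426, -0.298], [0.001, 0.575, -0.818]]
ft_force: [-4.0, 1.1, 4.4]
grip_width: 0.0044
gripper_force: 45.3
```

Emit:
move_arm --plan "0 0 -0.02 0 0 0 0;0 0 -0.04 0 0 0 0;0 0 -0.04 0 0 0 0;0 0.023 -0.033 0 0 0 0;0 0.023 -0.033 0 0 0 0;0 0 0 0 0 0 0"

```text
time_s: 14.7
position: [0.4893, 0.3917, 0.2922]
tool_rot: [[0.52, 0.697, 0.494], [0.854, -0.428, -0.295], [0.006, 0.575, -0.818]]
ft_force: [-0.0, 0.1, -3.0]
grip_width: 0.0041
gripper_force: 44.7
```

```bash
cat >> h.py <<'E'
sy=np.radians(-45.46)
def stand(up=0,n=.0025,dy=0,yaw=sy,L=.1078):
    xs=np.array([np.cos(yaw),np.sin(yaw),0]); ys=np.cross(Z,xs)
    O=np.array([.614,-.0327,.020])
    return pose(np.radians(65),xs,O+dy*ys,-L-up,n)
E
python3 - <<'E'
from h import *
c,im,d=snap("wrist","pics/w4.png")
delta(*stand(.08,.010))
# panel in hand: points in tool frame
o=env.observe();R=o['tool_rot']
v,u=np.mgrid[60:400:2,180:460:2]; dd=d[60:400:2,180:460:2].ravel()
T=(world(c,np.c_[u.ravel(),v.ravel()],dd)-o['position'])@R
ok=(dd>0)&(abs(T[:,1])<.012)&(T[:,2]>-.045)&(T[:,2]<.13)&(abs(T[:,0])<.06)
T=T[ok];print(len(T))
for lo in np.arange(-.04,.12,.02):
    s=T[(T[:,2]>lo)&(T[:,2]<lo+.02)]
    if len(s)>5: print(round(lo,2),len(s),np.percentile(s,[2,50,98],axis=0).ravel())
ct,it,dt=snap("top")
v,u=np.mgrid[130:210,390:475]; dd=dt[130:210,390:475].ravel(); W=world(ct,np.c_[u.ravel(),v.ravel()],dd)
s=W[(W[:,2]>.078)&(W[:,2]<.11)&(dd>0)]; print('rest top',len(s),s.mean(0),cv2.minAreaRect((s[:,:2]*1000).astype(np.float32)))
E
```

```text
t 14.75 p [0.4889 0.3913 0.2895] F [ 0.2696  0.7949 -3.5721] w 0.004226182120454618 q [ 40.7813  25.6654  66.1174 -33.8824  78.2841  76.2438]
tool shift [-0.2802  0.1578  0.2262] rotvec [ 0.174  -0.125   0.2132] deg 17.318951580343533
1284
-0.04 974 [-0.0269 -0.0101 -0.0399  0.0115  0.0012 -0.0333  0.0443  0.0097 -0.0214]
-0.02 158 [ 0.0073 -0.0114 -0.0199  0.0118  0.0005 -0.0141  0.0445  0.0115 -0.0023]
0.0 18 [ 0.0441 -0.0006  0.0025  0.0445  0.0013  0.008   0.0446  0.0032  0.0192]
0.02 16 [ 0.0442 -0.0008  0.0201  0.0444  0.0013  0.031   0.0447  0.0034  0.039 ]
0.04 10 [ 0.0438 -0.001   0.0416  0.0446  0.0013  0.0491  0.0447  0.0036  0.0556]
0.06 7 [ 0.0441 -0.      0.0606  0.0446  0.0013  0.0665  0.0448  0.0036  0.0718]
0.08 6 [ 0.0446 -0.0001  0.0808  0.0447  0.0013  0.0871  0.0448  0.0026  0.0928]
rest top 69 [ 0.5892 -0.0094  0.089 ] ((589.7103271484375, -11.486854553222656), (77.72185516357422, 10.211834907531738), 43.1193733215332)
```

Emit:
move_arm --plan "-0.02 0.015 0.0105 0 0 0 0;-0.04 0.0305 0.021 0 0 0 0;-0.04 0.0305 0.021 0 0 0 0;-0.04 0.0305 0.021 0 0 0 0;-0.04 0.0305 0.021 0 0 0 0;-0.04 0.0305 0.021 0 0 0 0;-0.04 0.0305 0.021 0 0 0 0;-0.02 0.015 0.0105 0 0 0 0;0 0 0 0.058 -0.042 0.071 0;0 0 0 0.058 -0.042 0.071 0;0 0 0 0.058 -0.042 0.071 0;0 0 0 0 0 0 0"

```text
time_s: 16.3
position: [0.565, 0.0173, 0.289]
tool_rot: [[0.713, 0.637, 0.293], [0.701, -0.645, -0.303], [-0.004, 0.422, -0.907]]
ft_force: [-0.7, -0.5, -3.4]
grip_width: 0.0041
gripper_force: 44.6
```

```bash
sed -i 's/-45.46/-45.7/' h.py; python3 - <<'E'
from h import *
delta(*stand(.08,.010))
c,im,d=snap("wrist","pics/w5.png")
o=env.observe();p,R=stand(0);  O=np.array([.614,-.0327,.020]); 
xs=np.array([np.cos(sy),np.sin(sy),0]);ys=np.cross(Z,xs);X=R[:,2];N=R[:,1]
K=np.array([O-.077*X+.04*ys,O-.077*X-.04*ys,O+.0535*ys-.028*X,O-.0535*ys-.028*X]); pr=proj(c,K);print(pr)
I=im[...,::-1].copy()
for a in pr:
    if abs(a).max()<2000: cv2.circle(I,tuple(int(t) for t in a),3,(0,0,255),1)
cv2.imwrite('pics/w5m.png',I)
E
```

```text
t 16.3 p [0.565  0.0173 0.289 ] F [-0.6679 -0.5327 -3.4044] w 0.004102256899074359 q [ -2.604   15.2707  78.4788 -18.1284  68.5957  46.8434]
tool shift [ 0.0006 -0.0402  0.0856] rotvec [-0.0011  0.0023  0.0054] deg 0.3404323558545114
[[272.5153 130.7604]
 [275.3765 207.7328]
 [278.361  114.298 ]
 [281.2701 205.6335]]
```

View pics/w5m.png

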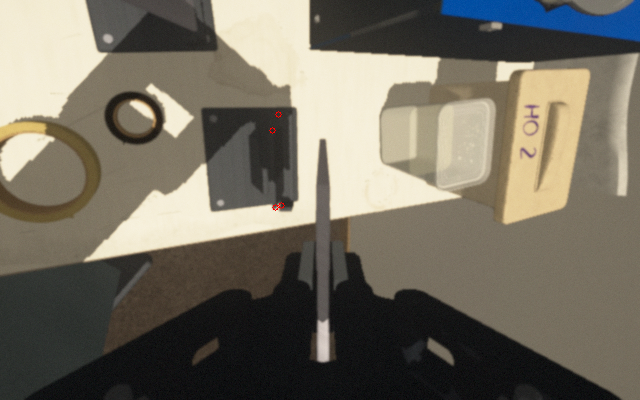

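```bash
python3 - <<'E'
from h import *
c,im,d=snap("wrist")
p,R=stand(0);O=np.array([.614,-.0327,.020]);xs=np.array([np.cos(sy),np.sin(sy),0]);ys=np.cross(Z,xs);X=R[:,2];N=R[:,1]
v,u=np.mgrid[90:225,190:312]; dd=d[90:225,190:312].ravel(); W=world(c,np.c_[u.ravel(),v.ravel()],dd)-O
a,b,n=W@X,W@ys,W@N; ok=(dd>0)&(abs(b)<.07)
m=ok&(W[:,2]>.058)&(W[:,2]<.085)
print('top',m.sum(),np.percentile(b[m],[1,5,50,95,99]),'n',np.percentile(n[m],[2,50,98]),'z',np.percentile(W[m,2],[2,50,98]))
print(cv2.minAreaRect((W[m][:,:2]*1000).astype(np.float32)))
m=ok&(a>-.085)&(a<-.005)&(abs(n)<.012)&(abs(b)<.038)
for lo in np.arange(-.085,-.005,.01):
    s=m&(a>lo)&(a<lo+.01)
    if s.sum()>5: print('a',round(lo,3),s.sum(),'n',np.percentile(n[s],[5,50,95]))
m=ok&(W[:,2]<-.008)&(W[:,2]>-.016)
print('base b',np.percentile(b[m],[1,99]),'x',np.percentile((W@xs)[m],[1,99]))
m=ok&(a>-.026)&(a<-.01)&(n>-.005)&(n<.014)&(abs(b)>.045); print('cheek b',np.sort(b[m])[::max(1,m.sum()//12)])
I=cv2.resize(im[90:225,190:312,::-1],None,fx=4,fy=4,interpolation=cv2.INTER_CUBIC); cv2.imwrite('pics/w5c.png',cv2.convertScaleAbs(I,alpha=2))
E
```

```text
top 437 [-0.0405 -0.0372  0.0011  0.0361  0.0388] n [-0.0038 -0.001   0.0003] z [0.0587 0.0686 0.0707]
((-22.896865844726562, 21.8662052154541), (80.12240600585938, 9.478339195251465), 44.09027099609375)
a -0.085 310 n [-0.0036 -0.0017  0.0001]
a -0.075 90 n [-0.      0.0001  0.0003]
a -0.065 150 n [-0.0118  0.      0.0003]
a -0.055 99 n [-0.0112  0.0001  0.0003]
a -0.045 74 n [-0.0001  0.0001  0.0003]
a -0.035 70 n [-0.0001  0.0001  0.0003]
a -0.025 64 n [-0.0001  0.0001  0.0003]
a -0.015 63 n [-0.0001  0.0001  0.0003]
base b [-0.061   0.0603] x [-0.0895  0.0231]
cheek b [-0.0599 -0.0553 -0.0549 -0.0549 -0.0548 -0.0548 -0.0548 -0.0547 -0.0546
 -0.0546 -0.0545 -0.0544 -0.0544 -0.0542  0.0567]
```

View pics/w5c.png

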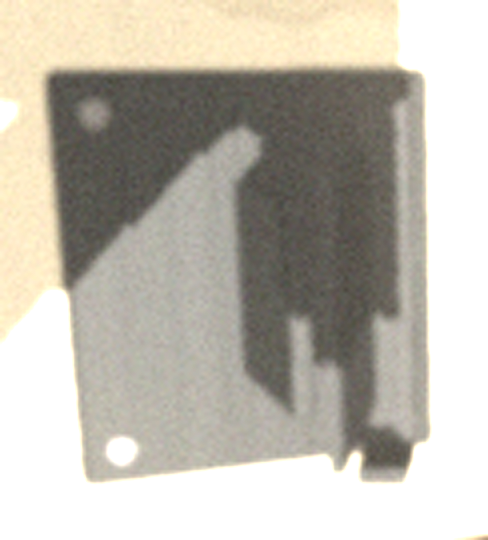

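Emit:
move_arm --plan "0.0005 -0.02 0 0 0.002 0.008 0;0 -0.021 0 0 0 0 0;0 0 0.043 0 0 0 0;0 0 0.043 0 0 0 0;0 0 0 0 0 0 0"

```text
time_s: 17.02
position: [0.5634, 0.0178, 0.1925]
tool_rot: [[0.718, 0.633, 0.291], [0.696, -0.651, -0.302], [-0.002, 0.419, -0.908]]
ft_force: [-1.0, 0.5, -2.1]
grip_width: 0.0043
gripper_force: 44.7
```

```bash
sed -i 's/-45.7/-45.8/' h.py; python3 - <<'E'
from h import *
delta(*stand(.0,.0075))
E
```

```text
t 17.025 p [0.5634 0.0178 0.1925] F [-0.96    0.4876 -2.0965] w 0.0042934456974741565 q [ -2.5821  19.973   88.4669 -20.6716  54.8369  52.7578]
tool shift [ 0.0012 -0.0003  0.0787] rotvec [-0.0035  0.0019 -0.0002] deg 0.22730900017424463
```

Emit:
move_arm --plan "0.001 0 0.023 -0.003 0 0 0;0 0 0.023 0 0 0 0;0 0 0.022 0 0 0 0;0 0 0 0 0 0 0;0 0 0.004 0 0 0 0;0 0 0.002 0 0 0 0;0 0 0 0 0 0 0"

```text
time_s: 17.9
position: [0.5877, -0.0034, 0.129]
tool_rot: [[0.717, 0.629, 0.299], [0.697, -0.65, -0.304], [0.003, 0.427, -0.904]]
ft_force: [-0.5, 0.4, -1.9]
grip_width: 0.0043
gripper_force: 44.7
```

```bash
python3 - <<'E'
from h import *
delta(*stand(.0,.0075))
E
```

```text
t 17.9 p [ 0.5877 -0.0034  0.129 ] F [-0.4843  0.4342 -1.854 ] w 0.004259372399980889 q [ -4.811   26.0975  90.7914 -22.8251  45.7467  54.6229]
tool shift [-0.0017 -0.0029  0.0076] rotvec [ 0.0045 -0.0027 -0.0021] deg 0.32154210299141894
```

Emit:
move_arm --plan "-0.001 -0.003 0.002 0.004 -0.002 0 0;0 0 0.003 0 0 0 0;0 0 0.002 0 0 0 0;0 0 0 0 0 0 0"

```text
time_s: 18.4
position: [0.587, -0.0042, 0.1217]
tool_rot: [[0.718, 0.63, 0.295], [0.696, -0.651, -0.303], [0.001, 0.423, -0.906]]
ft_force: [-4.3, 2.7, 5.9]
grip_width: 0.0046
gripper_force: 46.2
```

Emit:
move_arm --plan "0 0 0.002 0 0 0 0;0 0 0 0 0 0 0"

```text
time_s: 18.65
position: [0.5874, -0.0044, 0.1218]
tool_rot: [[0.718, 0.629, 0.297], [0.696, -0.651, -0.303], [0.002, 0.424, -0.905]]
ft_force: [-15.3, 7.2, 23.3]
grip_width: 0.0043
gripper_force: 49.3
```

Emit:
move_arm --plan "0 0 -0.002 0 0 0 0;0 -0.003 0 0 0 0 0;0 -0.0025 0 0 0 0 0;0 0 0 0 0 0 0"

```text
time_s: 19.15
position: [0.5852, -0.0012, 0.1201]
tool_rot: [[0.718, 0.629, 0.299], [0.697, -0.65, -0.304], [0.003, 0.426, -0.905]]
ft_force: [-0.8, -0.0, 5.7]
grip_width: 0.004
gripper_force: 45.8
```

```bash
python3 - <<'E'
from h import *
delta(*stand(.0,.0025)); print(env.observe()['tool_rot'])
E
```

```text
t 19.15 p [ 0.5852 -0.0012  0.1201] F [-0.7549 -0.0037  5.7076] w 0.004027883413498869 q [ -4.5926  26.6131  91.7496 -23.4704  44.4877  55.69  ]
tool shift [-0.0013 -0.0011  0.0009] rotvec [ 0.0042 -0.0024 -0.0021] deg 0.3040867798401245
[[ 0.7175  0.6291  0.299 ]
 [ 0.6965 -0.65   -0.304 ]
 [ 0.0031  0.4264 -0.9045]]
```

Emit:
move_arm --plan "-0.001 -0.0015 0.0005 0.004 -0.002 0 0;0 -0.0008 0 0 0 0 0;0 0 0 0 0 0 0"

```text
time_s: 19.52
position: [0.5843, -0.0007, 0.1197]
tool_rot: [[0.718, 0.629, 0.298], [0.696, -0.651, -0.303], [0.003, 0.425, -0.905]]
ft_force: [1.4, -1.4, 8.0]
grip_width: 0.0042
gripper_force: 46.1
```

Emit:
move_arm --plan "0 0 0 0 0 0 0.01;0 0 0 0 0 0 0.02;0 0 0 0 0 0 0.035;0 0 0 0 0 0 0.045;0 0 0 0 0 0 0.045"

```text
time_s: 20.15
position: [0.5816, -0.0001, 0.1171]
tool_rot: [[0.719, 0.632, 0.291], [0.695, -0.652, -0.302], [-0.001, 0.419, -0.908]]
ft_force: [-0.3, -1.1, 0.8]
grip_width: 0.045
gripper_force: 0.0
```

```bash
python3 - <<'E'
from h import *
delta(*stand(.0,.0025))
c,im,d=snap("scene","pics/s6.png"); cw,iw,dw=snap("wrist","pics/w6.png")
a=cv2.resize(im[100:240,230:430,::-1],None,fx=2,fy=2); w=cv2.resize(iw[...,::-1],None,fx=.6,fy=.6)
o=np.zeros((280,400+384,3),np.uint8);o[:280,:400]=a;o[:240,400:]=w;cv2.imwrite('pics/c6.png',o)
E
```

```text
t 20.15 p [ 0.5816 -0.0001  0.1171] F [-0.2646 -1.1455  0.8391] w 0.04495541488344731 q [ -4.5523  26.6742  92.0918 -23.2814  44.6069  55.7016]
tool shift [ 0.0005  0.0031 -0.0004] rotvec [-0.0042  0.0019 -0.0021] deg 0.2888589329699348
```

View pics/c6.png

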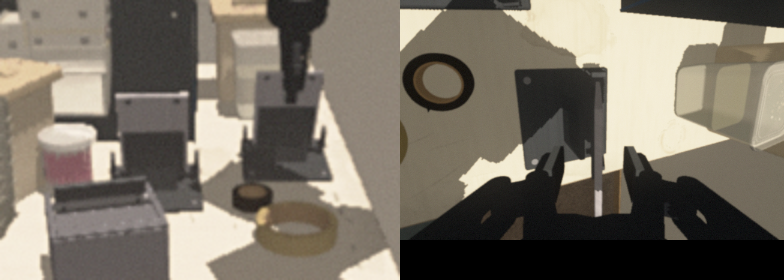

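The panel leans on the stand with the fingers clear on both sides. I'll withdraw along the tool axis, then check.

Emit:
move_arm --plan "0 0.002 -0.01 0 0 0 0.045;0 0 -0.03 0 0 0 0.045;0 0 -0.04 0 0 0 0.045;0 0 -0.05 0 0 0 0.045;0 0 -0.03 0 0 0 0.045;0 0 0 0 0 0 0.045;0 0 0 0 0 0 0.045"

```text
time_s: 21.12
position: [0.5361, 0.0467, 0.2626]
tool_rot: [[0.719, 0.632, 0.29], [0.695, -0.653, -0.302], [-0.002, 0.418, -0.908]]
ft_force: [-0.1, -1.2, 0.2]
grip_width: 0.0453
gripper_force: 0.0
```

```bash
python3 - <<'E'
from h import *
p,R=stand(0);O=np.array([.614,-.0327,.020]);ys=R[:,0];X=R[:,2];N=R[:,1]
for n in ("wrist","top","scene"):
    c,im,d=snap(n,f"pics/{n}7.png"); v,u=np.mgrid[0:400,0:640]; dd=d.ravel(); W=world(c,np.c_[u.ravel(),v.ravel()],dd)-O
    a,b,m=W@X,W@ys,W@N
    s=(dd>0)&(a<-.085)&(a>-.15)&(abs(b)<.06)&(abs(m)<.02)
    if s.sum()>20: print(n,s.sum(),'a',np.percentile(a[s],[2,50]),'b',np.percentile(b[s],[2,98]),'n',np.percentile(m[s],[3,50,97]))
    K=np.array([O-.14*X+t*ys for t in(-.045,.045)]);print(proj(c,K).ravel())
a=cv2.resize(cv2.imread('pics/scene7.png')[130:230,240:420],None,fx=2.2,fy=2.2);w=cv2.resize(cv2.imread('pics/wrist7.png'),None,fx=.6,fy=.6)
o=np.zeros((240,396+384,3),np.uint8);o[:220,:396]=a;o[:,396:]=w;cv2.imwrite('pics/c7.png',o)
E
```

```text
wrist 694 a [-0.1413 -0.1397] b [-0.0427  0.0449] n [-0.0005  0.0019  0.0043]
[321.9513 238.3948 321.5387 132.5462]
[453.9986 176.9969 423.8792 148.2005]
scene 526 a [-0.1398 -0.1153] b [-0.0422  0.0445] n [-0.002   0.0009  0.0043]
[392.191  135.6388 358.1376 135.69  ]
```

View pics/c7.png

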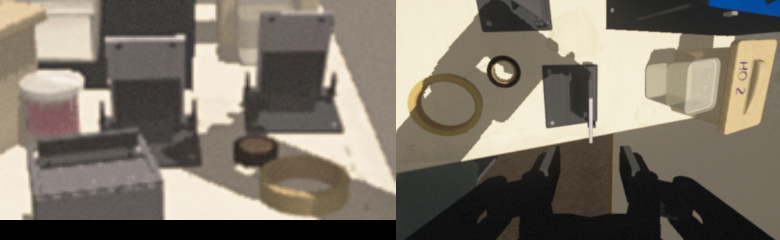

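The panel sits where it should: its upper edge reads a = -0.140, it is centred within about 1 mm, and its underside reads n ≈ 0, flat on the rest. The cradle is still tipped and the bystanders haven't moved. Handing in.

```bash
python3 -c "
from rig import env
print(env.close_job())"
```

```text
the job is handed in; nothing more can be done
None
```

The cradle is tipped all the way and has stayed there, and the panel leans flat on the empty drip stand, released, with the other things where they were; I handed the job in at about 21 s, and the hand-in returned no verdict.

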